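# Set the jali leaf's stay on its third hole

## Robot

A 6-joint arm with a two-finger parallel gripper is mounted at the origin on the work surface. World frame = base frame: x ahead of the robot, y to its left, z up, the work surface at z = 0. Lengths are in m, angles in rad, forces in N, time in s.
With the tool pointing down it reaches from about 0.35 to 0.95 m from the base axis. Payload 17.4 kg.
Tool frame: the origin (TCP) lies midway between the tips of the shut fingers; the grasp point (between the pads) lies manip.grasp_offset behind it (manip.grasp_offset is the distance from the TCP to the grasp point, in m); z points along the fingers, x is the direction in which the jaws open and shut, and the axes are right-handed (so a half turn about z gives the same grasp; the last joint's range is limited). The gripper opens to 93 mm and grips with 3 to 60 N. Pads are 15 mm wide; open, the fingers measure 128 mm over their backs; the gripper's body (75 mm by 188 mm) begins 65 mm behind the grasp point.
Start: joints at [-1.319, 0.116, 1.442, -0, 1.584, -0.038], TCP at [0.193, -0.647, 0.185] pointing down, gripper open.
Joint ranges: [-2.83, 2.83], [-0.83, 2.19], [0.07, 2.5], [-1.14, 4.28], [0.01, 3], [-2.97, 2.97]. Speed limits (rad/s): [1.89, 1.89, 2.22, 3.14, 3.14, 3.14].

## Interface

Orientations are given as [roll, pitch, yaw] about the fixed x, y, z axes, in that order (R = Rz(yaw) Ry(pitch) Rx(roll)).
In Python, from station import manip gives the robot as it stands. The module is installed in compiled form; this text tells all that it offers. Calls block until the motion is done:
- manip.reach(position, orientation): joint-space move of the TCP to a pose.
- manip.move_straight(position, ori=None, rate=0.15, guard=None): straight line of the TCP; ori=None keeps the orientation; rate is the mean speed in m/s. With guard (N) it stops when the force on the tool has changed by that much, and returns True; else False.
- manip.move_j(angles): joint-space move.
- manip.set_gripper(opening, effort=None): finger opening in m; effort is the grip in N (None keeps the last); returns when the fingers have stopped.
- manip.hold(seconds).
- manip.inverse_kinematics(position, orientation): joint angles nearest the present ones, or None.
- manip.read_state(): the state.
- manip.get_image(name): name is "scene" or "top" or "wrist"; returns a dict with "frame" (480x640x3 uint8, red, green, blue), "K" (3x3 intrinsics, pixels), "k1" (the pictures are not rectified: a ray, as slopes to the right and down, at radius r is drawn at 1 + k1 r^2 times it, then the intrinsics apply), "position" and "attitude" of the camera in the world; the wrist camera has in their place "tool_from_camera" (4x4, takes a point from camera to tool coordinates, whose origin is the TCP and whose axes are the tool frame's). Camera axes: x right, y up, looking along -z (the intrinsics and any distortion apply to the point x, -y, -z); pixel columns grow to the right and rows downward; lengths in m; the calibration is good to about 2 mm. A picture is of the moment at which its call begins: read the wrist's pose just before it. There is no depth.
A pose or a line that the arm cannot do raises manip.Unreachable and nothing moves.
- manip.job_done(): hands the job in, once; it reports no verdict.
Trained networks look in a picture, given as the dict that the camera call returned (one of the last four; its "shot" number tells which), for a name from the list of things; names that differ only in an ending like _2 or _b are one class to them, and where a whole thing is asked for, a point or a joint stands for the part that bears it (a point fixed in the world has none). Each returns a list of dicts, best first, with "conf" (0 to 1); they miss things now and then, are a little off and sometimes report something else, mostly with a low value. They report only what shows in the picture. A call takes as long as a camera call.
- manip.outline_of(picture, label): "pixels" (480x640 bool, what is visible of it) and "rect" ([left, top, width, height] in pixels, round what is visible of it).
The state is a dict: "time": time; "joint_positions": joint angles; "qd": joint speeds; "tau": joint torques, N m; "tool_pos": TCP position; "tcp_rot": TCP orientation; "wrist_force": force on the tool from outside, world axes, zero at the start; "ft_torque": the same for the moment, N m; "gripper_width": finger opening in m.
Only numpy, scipy, OpenCV 4.12 (cv2) and the standard library are available. Lean on these libraries where they do the work, as an engineer would, in place of code of your own. Each camera call takes 0.05 s, during which the arm holds its last target. There are 200 camera calls.

## Task

Prop the little jali leaf open with its steel stay arm: lift the arm by its knob, push the leaf open with it, and drop the third hole (counting from the leaf; there are four) fully down over the upright peg, so that the peg holds the leaf open when you let go. Feel gently for the peg, never jam the arm hard against it, and leave the other things on the stool where they are.

Things in the scene. Friction and masses are not known exactly. Their poses are not given: they have to be found in the camera images.
- screen: Low dark-wood stand of the jali screen, fixed. Origin: centre of its base on the stool top. Its y runs along the closed leaf, its x to the side the leaf opens to; stay arm and peg are on the -x side. Base 50 x 250 x 12 mm, with a 12 mm high tongue (y 0 to 60) reaching out to x = -128 mm under the peg foot; two 20 mm posts 180 mm high at y = -102 and +112.
- leaf (a joint): Opening of the lattice leaf (rad): 0 closed, as it starts; positive as its free end swings to the screen's +x, up to 1.2. Leaf 186 mm wide, 12 thick, 16 to 154 mm above the stool top. A damped spring shuts it: 0.3 N m at 0, growing 0.5 N m per rad, plus 0.6 N m per rad/s; some 3 to 5 N at the stay when pushed slowly.
- stay_swing (a joint): Sideways swing of the stay arm about its upright pivot on the leaf, relative to the leaf: 0 at right angles to the leaf (tail towards the screen's -x when closed), positive = tail swings towards the hinge side (screen -y). Light friction, stays where left.
- stay (a joint): Up-tilt of the stay arm about a level axis at the pivot: 0 = level, its lowest position (a stop; it falls there by its weight); positive = tail raised. Resting on top of the peg near the third hole it reads 0.11 to 0.15, depending on where the peg stands.
- stay_knob (a point): Top centre of the round steel grip post on the arm's tail: 16 mm diameter, 42 mm tall above the arm, 215 mm from the pivot; arm level, it spans 34 to 76 mm above the stool top. The arm is a flat steel bar 22 mm wide, 4 thick, 228 long, underside 30 mm above the stool top when level, about 180 g.
- stay_hole3 (a point): Centre of the third hole at the arm's underside, 130 mm from the pivot, 85 mm from the knob. Four round 10.5 mm holes lie 58, 94, 130 and 166 mm from the pivot on the arm's middle line. Its x axis points along the arm from tail to pivot, z up out of the bar.
- foot: Slotted steel foot plate 60 x 30 x 5 mm fixed on the tongue; origin mid-underside, 12 mm above the stool top, at screen (-75, 30) mm give or take 3; x axis along the slot, parallel to screen x. An 8 mm flat-ended peg, top 46 mm above the stool top, is clamped on the slot's middle line, but anywhere within 12 mm of its middle along it; this is not reported: look or feel for it.
- dome: Glass magnifier dome, 68 mm wide, 33 high, on a red coaster 92 mm wide, 6 mm thick. Origin under its centre. Bystander.
- jar: Clear plastic button jar with white clip-on lid, 68 mm wide, 72 high. Origin under its centre. Bystander.
- hoop: Brass-rimmed hoop lying flat, 104 mm wide, 10 high. Origin under its centre. Bystander.
- leaf_hinge (a point): A point on the leaf's upright hinge axis, on the stool top, at screen (0, -90) mm; axes as the screen's. The stay arm's pivot is on the leaf, 150 mm from this axis along the leaf and 18 mm in front of the leaf's middle plane (closed: screen (-18, 60) mm), 32 mm above the stool top.

How it is judged:
On the way:
1. the leaf is pushed open with the stay arm raised (value of joint leaf above 0.25 rad and value of joint stay above 0.05 rad), for 0.1 s.
At the end, for the whole second after the job is handed in: The arm lies level (tilt under 0.03 rad) with its third hole down over the peg (hole centre within 15 mm of the foot's middle along the slot, 5 mm across it), the leaf stands open more than 0.3 rad and is still, held by the peg (value of joint stay below 0.03 rad and x of stay_hole3 in the frame of foot between -0.015 and 0.015 m and y of stay_hole3 in the frame of foot between -0.005 and 0.005 m and value of joint leaf above 0.3 rad and velocity of joint leaf between -0.05 and 0.05 rad/s); the robot touches nothing.
It fails at once if the arm is jammed against the peg or foot with more than 40 N (contact force between stay and foot above 40 N).
It fails at once if the magnifier dome is disturbed (distance of dome from where it was at the start of the episode above 0.015 m).
It fails at once if the button jar is disturbed (distance of jar from where it was at the start of the episode above 0.015 m).
It fails at once if the hoop is disturbed (distance of hoop from where it was at the start of the episode above 0.015 m).
It also fails if it takes over 69 s, if anything falls off the work surface, if the arm or the gripper's body presses on something with over 40 N, if the wrist force passes 120 N, or if a joint passes its speed limit or range.

## Working session

There is one attempt and no reset: what is moved stays moved. The work goes in short steps, each a Python script; the robot and the scene stay as the last script left them, time stands still between calls to the robot, and variables do not carry over. Pictures are saved under pics/ and viewed, about 8 in all and at most 12, crops included, and the job is handed in when it is done.

```bash
mkdir -p pics
cat > h.py <<'E'
import numpy as np, cv2
from station import manip
from scipy.spatial.transform import Rotation as R
def cam(p, st=None):
    if "tool_from_camera" in p:
        T=np.array(p["tool_from_camera"]); Rt=rot(st["tcp_rot"])
        return np.array(st["tool_pos"])+Rt@T[:3,3], Rt@T[:3,:3]
    return np.array(p["position"]), rot(p["attitude"])
def rot(a):
    a=np.array(a,float)
    return a if a.shape==(3,3) else R.from_euler('xyz',a).as_matrix()
def ray(p,uv,st=None):
    c,A=cam(p,st); K=np.array(p["K"]); k=p["k1"]
    d=np.array([k,0,0,0],float) if np.isscalar(k) else np.array([k[0],0,0,0.])
    q=cv2.undistortPoints(np.array([[uv]],float),K,d)[0,0]
    return c, A@np.array([q[0],-q[1],-1])
def onz(p,uv,z,st=None):
    c,d=ray(p,uv,st); return c+d*(z-c[2])/d[2]
def proj(p,X,st=None):
    c,A=cam(p,st); v=A.T@(np.array(X)-c); s=np.array([v[0],-v[1]])/-v[2]; s=s*(1+p["k1"]*(s@s)); K=np.array(p["K"])
    return (K@np.array([s[0],s[1],1]))[:2]
def save(p,n): cv2.imwrite('pics/'+n,p["frame"][:,:,::-1])
E
python3 - <<'E'
from h import *
print(manip.read_state())
for n in("top","scene"):
    p=manip.get_image(n); save(p,n+"1.png"); print(n,p["K"],p["k1"],p["position"],p["attitude"])
    for l in("screen","leaf","stay","stay_knob","foot","dome","jar","hoop"):
        for o in manip.outline_of(p,l)[:1]:
            ys,xs=np.nonzero(o["pixels"]); print(l,round(o["conf"],2),o["rect"],xs.mean().round(1),ys.mean().round(1))
E
```

```text
{'time': 0.0, 'joint_positions': array([-1.31880890e+00,  1.16521583e-01,  1.44225853e+00,  1.90372195e-05,
        1.58400166e+00, -3.77784952e-02]), 'qd': array([-0.00058173, -0.00034306, -0.0005672 , -0.00084915,  0.00010558,
       -0.00068624]), 'tau': array([ 3.00195406e-04, -7.21261811e+01, -6.22611952e+01,  7.79863796e-02,
        2.38069484e-02, -1.00336320e-04]), 'tool_pos': array([ 0.19281795, -0.6466238 ,  0.18438538]), 'tcp_rot': array([-3.14152872e+00,  1.18755287e-03, -1.28103013e+00]), 'wrist_force': array([-0.65357428, -0.94673936, -0.48738126]), 'ft_torque': array([ 0.02453778, -0.07487189,  0.01855735]), 'gripper_width': 0.09322448201995984}
top [[481.77008936   0.         323.25313474]
 [  0.         481.77008936 244.16451793]
 [  0.           0.           1.        ]] -0.08407745367753078 [ 0.49154228 -0.03845263  0.74590128] [ 0.16494624  0.02404174 -1.58993972]
screen 0.6 [186.6, 116.2, 208.5, 192.7] 248.7 231.3
leaf 0.56 [199.5, 138.8, 192.4, 148.5] 251.3 232.8
stay 0.65 [242.3, 251.0, 147.8, 25.1] 317.7 262.2
stay_knob 0.62 [239.6, 249.6, 154.6, 25.3] 318.2 262.2
foot 0.64 [258.3, 241.5, 41.2, 17.8] 278.1 248.1
dome 0.69 [464.7, 331.0, 47.9, 49.4] 488.1 353.7
jar 0.87 [443.6, 221.8, 60.2, 47.7] 475.7 245.1
hoop 0.72 [344.2, 131.3, 61.6, 63.6] 375.1 163.2
scene [[520.49142673   0.         320.87933881]
 [  0.         520.49142673 240.01071239]
 [  0.           0.           1.        ]] -0.10497551140353435 [ 1.28609048 -0.32335233  0.62275475] [ 0.9538773  -0.00592892  1.15460768]
screen 0.79 [261.3, 162.0, 174.2, 159.2] 381.5 251.8
leaf 0.61 [263.1, 184.1, 158.6, 112.7] 375.1 241.1
stay_knob 0.77 [260.1, 241.8, 111.4, 38.9] 307.9 261.2
foot 0.91 [332.4, 255.7, 38.7, 18.9] 351.5 265.5
jar 0.71 [169.3, 268.5, 48.0, 57.7] 195.0 295.2
hoop 0.97 [271.1, 316.6, 64.4, 57.7] 300.9 345.2
```

Run:
```python
import cv2
a=cv2.imread('pics/top1.png');cv2.imwrite('pics/a.png',cv2.resize(a[100:400,150:550],None,fx=2,fy=2,interpolation=cv2.INTER_CUBIC))
a=cv2.imread('pics/scene1.png');cv2.imwrite('pics/b.png',cv2.resize(a[130:430,120:520],None,fx=2,fy=2,interpolation=cv2.INTER_CUBIC))
```

```text
(no output)
```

View pics/a.png

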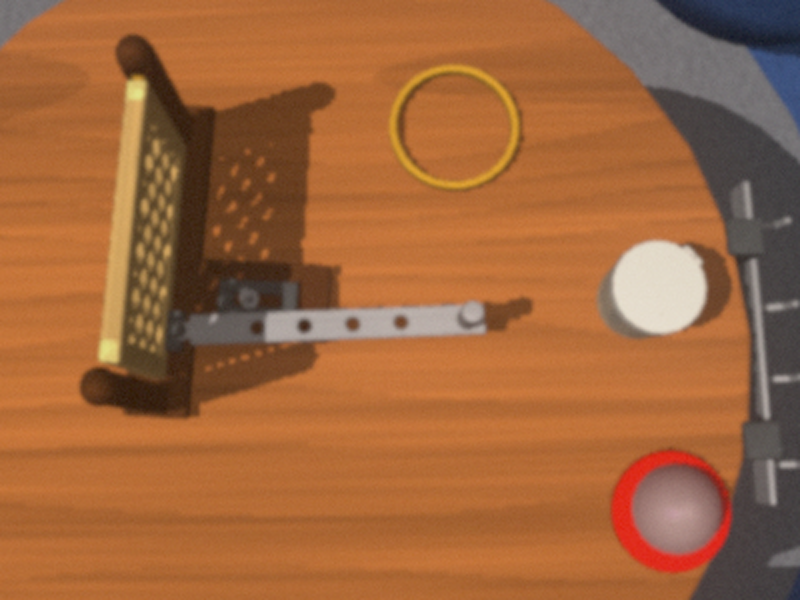

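View pics/b.png

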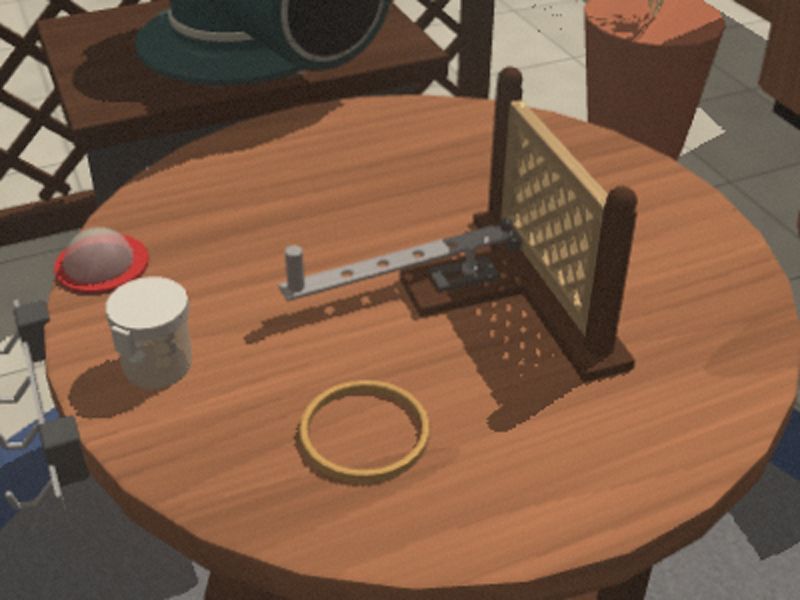

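Top view: arm runs to the knob at (385,254), peg top near (275,248), post tops near (216,126) and (199,292). The scene view shows the same with the knob at (267,255), and the bystanders are well clear of the arm. Next, fit the screen pose and peg.

```bash
cat > fit.py <<'E'
from h import *
from scipy.optimize import least_squares
t=manip.get_image("top"); s=manip.get_image("scene")
f=lambda a,o:(a[0]/2+o[0],a[1]/2+o[1])
T=(150,100);S=(120,130)
obs={'knob':(f((471,309),T),f((294,251),S)),'p1':(f((133,50),T),f((510,76),S)),'p2':(f((99,383),T),f((622,195),S)),
'peg':(f((250,296),T),f((472,249),S)),'piv':(f((177,328),T),f((508,229),S))}
for k,(a,b) in obs.items():
    c1,d1=ray(t,a);c2,d2=ray(s,b);d1/=np.linalg.norm(d1);d2/=np.linalg.norm(d2)
    m=np.linalg.lstsq(np.c_[d1,-d2],c2-c1,rcond=None)[0]
    A=c1+m[0]*d1;B=c2+m[1]*d2;print(k,((A+B)/2).round(4),'gap',np.linalg.norm(A-B).round(4))
E
python3 fit.py
```

```text
knob [ 0.5865 -0.1125  0.0748] gap 0.0018
p1 [0.6898 0.0574 0.2702] gap 0.0512
p2 [0.5625 0.2022 0.026 ] gap 0.0806
peg [0.6059 0.0501 0.0413] gap 0.0044
piv [0.5831 0.1038 0.0342] gap 0.0004
```

```bash
sed -i "s/'p1':(f((133,50),T),f((510,76),S)),'p2':(f((99,383),T),f((622,195),S))/'p1':(f((133,50),T),f((622,195),S)),'p2':(f((99,383),T),f((510,76),S))/" fit.py
cat >> fit.py <<'E'
print('peg top cam',onz(t,obs['peg'][0],.046),'scene',onz(s,obs['peg'][1],.046))
def W(q,P): c,n=np.cos(q[2]),np.sin(q[2]); return np.array([q[0]+c*P[0]-n*P[1],q[1]+n*P[0]+c*P[1],P[2]])
def res(q):
    r=[]
    pv=np.array([-.018,.06]); kn=pv+.215*np.array([-np.cos(q[3]),-np.sin(q[3])])
    for n,P in (('knob',(*kn,.076)),('p1',(0,-.102,.183+q[4])),('p2',(0,.112,.183+q[4])),('piv',(*pv,.036+q[5])),('peg',(q[6],q[7],.046))):
        for c,o in zip((t,s),obs[n]): r+=list(proj(c,W(q,P))-o)
    return r
o=least_squares(res,[.6,.12,1.57,0,0,0,-.075,.03],loss='soft_l1'); print(o.x.round(4)); print(np.array(res(o.x)).round(1))
for l in("foot",):
  print([onz(t,np.array(np.nonzero(manip.outline_of(t,l)[0]["pixels"])).mean(1)[::-1],.017)])
for l,c,z in(("hoop",t,.005),("jar",t,.036)): print(l,onz(c,np.array(np.nonzero(manip.outline_of(c,l)[0]["pixels"])).mean(1)[::-1],z))
E
python3 fit.py
```

```text
knob [ 0.5865 -0.1125  0.0748] gap 0.0018
p1 [0.7445 0.1067 0.1731] gap 0.0004
p2 [0.533  0.1234 0.1719] gap 0.0005
peg [0.6059 0.0501 0.0413] gap 0.0044
piv [0.5831 0.1038 0.0342] gap 0.0004
peg top cam [0.60429187 0.04748141 0.046     ] scene [0.61168208 0.04933888 0.046     ]
[ 6.4400e-01  1.1540e-01  1.4902e+00  9.9400e-02 -1.1200e-02 -9.0000e-04
 -7.0000e-02  3.2700e-02]
[ 0.8 -0.1  0.4 -0.5  0.  -0.4  0.7  1.  -0.7  0.6  0.5 -0.2  1.   0.2
 -0.6 -0.3 -0.6 -1.  -1.9 -1.6]
[array([0.60958705, 0.0503004 , 0.017     ])]
hoop [ 0.74656458 -0.11229346  0.005     ]
jar [ 0.60373111 -0.25183254  0.036     ]
```

Run:
```python
from h import *
print(manip.grasp_offset)
manip.reach([.60,-.03,.27],[np.pi,0,0])
manip.hold(.3)
st=manip.read_state();p=manip.get_image("wrist"); save(p,"w1.png")
print(st["time"],st["tool_pos"],st["tcp_rot"],st["wrist_force"]); c,A=cam(p,st);print(c,A.round(2).tolist(),p["tool_from_camera"])
for n,X in(("peg",(.607,.049,.046)),("knob",(.5865,-.1125,.076)),("piv",(.583,.104,.034))): print(n,proj(p,X,st))
```

```text
0.0188
4.1833 [ 0.59999342 -0.03023147  0.26994873] [-3.14158259e+00  5.96776236e-05 -3.92662810e-04] [-0.04803431 -0.35783366 -0.05763693]
[0.59971784 0.05084569 0.46841177] [[1.0, -0.0, 0.0], [0.0, 0.96, 0.29], [-0.0, -0.29, 0.96]] [[ 9.99999211e-01 -1.25588001e-03  3.82830326e-05 -3.19265146e-04]
 [-1.19035959e-03 -9.56701021e-01 -2.91069991e-01 -8.10790468e-02]
 [ 4.02174399e-04  2.91069715e-01 -9.56701761e-01 -1.98462202e-01]
 [ 0.00000000e+00  0.00000000e+00  0.00000000e+00  1.00000000e+00]]
peg [323.75921711 128.98788146]
knob [306.07747833 271.21972121]
piv [302.46265977  77.51723959]
```

View pics/w1.png

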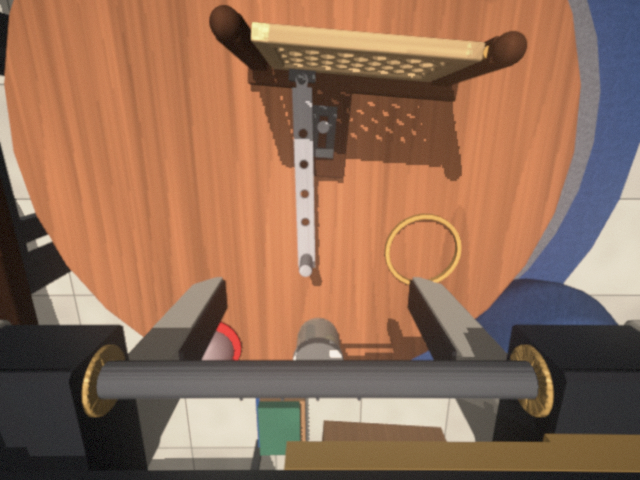

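Peg top shows at (323,127), within 2 px of its projection; the knob at (306,269). Grip the knob and lift.

```bash
cat > k.py <<'E'
from h import *
from scipy.optimize import fsolve
Q=np.array([.6440,.1154,1.4902]); SW0=.0994
C=np.array([[np.cos(Q[2]),-np.sin(Q[2]),0],[np.sin(Q[2]),np.cos(Q[2]),0],[0,0,1]])
toW=lambda P: np.array([Q[0],Q[1],0])+C@np.array(P,float)
toS=lambda X: C.T@(np.array(X)-[Q[0],Q[1],0])
def frame(th,psi,t):
    u=np.array([np.sin(th),np.cos(th),0]);n=np.array([-np.cos(th),np.sin(th),0])
    pv=np.array([0,-.09,.032])+.15*u+.018*n
    a=np.array([-np.cos(psi),-np.sin(psi),0]);z=np.array([0,0,1.])
    return pv, np.cos(t)*a+np.sin(t)*z, np.cos(t)*z-np.sin(t)*a
def pt(th,psi,t,d,h): # d along the arm from pivot, h above pivot level
    p,a,w=frame(th,psi,t); return p+d*a+h*w
def pose(th,psi,t,back=.038,yawoff=0):
    _,a,w=frame(th,psi,t)
    pos=toW(pt(th,psi,t,.215,.044-back)); a=C@a; w=C@w
    z=-w; y=a.copy(); x=np.cross(y,z)   # y_tool along the tail direction
    if abs(a[1])<.1: pass
    return pos, R.from_matrix(np.c_[x,y,z]).as_euler('xyz')
def solve(hx,hy,t,g=(.48,.15)):
    return fsolve(lambda v: pt(v[0],v[1],t,.130,-.002)[:2]-[hx,hy],g)
def decode(st,off=0,back=.038):
    """th,psi,t from the TCP pose"""
    X=toS(st["tool_pos"]); 
    from scipy.optimize import least_squares
    return least_squares(lambda v: (pt(*v,.215+off,.044-back)-X)*1e3,[.4,.1,.1]).x
def go(th,psi,t,rate=.06,guard=None,d=(0,0,0)):
    p,o=pose(th,psi,t); return manip.move_straight(p+np.array(d),o,rate=rate,guard=guard)
E
python3 - <<'E'
from k import *
print(solve(-.070,.0327,.15),solve(-.070,.0327,0))
p,o=pose(0,SW0,0);print(p,o)
for a in[(0,SW0,0),(0,SW0,.2),(.5,-.03,.2),(*solve(-.07,.0327,.2),.2)]:
    print(pose(*a), manip.inverse_kinematics(*pose(*a)))
manip.reach(p+[0,0,.07],o); manip.set_gripper(.06); manip.move_straight(p,o,rate=.08,guard=10)
manip.set_gripper(.0,effort=30); manip.hold(.2)
s=manip.read_state();print(s["time"],s["tool_pos"],s["wrist_force"],s["gripper_width"])
E
```

```text
[0.51148177 0.13165603] [0.52036462 0.1264539 ]
[ 0.58678816 -0.11267302  0.038     ] [3.14159265 0.         0.01880367]
(array([ 0.58678816, -0.11267302,  0.038     ]), array([3.14159265, 0.        , 0.01880367])) [-2.32397712e-01  2.72875947e-02  1.77795546e+00 -4.44089210e-16
  1.33634960e+00 -2.51201385e-01]
(array([ 0.58668516, -0.10719628,  0.08059431]), array([2.94159265, 0.        , 0.01880367])) [-0.11250951 -0.02308319  1.76764787 -0.20219161  1.37446749 -0.09398578]
(array([ 0.5752889 , -0.03286008,  0.08059431]), array([ 2.94159265,  0.        , -0.11059633])) [ 0.01365114 -0.03014621  1.77456614 -0.20058765  1.42522422  0.15623283]
(array([ 0.61031907, -0.03332974,  0.08059431]), array([2.94159265, 0.        , 0.05569164])) [ 0.01283994  0.02197542  1.72260848 -0.20309591  1.3919953  -0.00711298]
7.7833 [ 0.58679803 -0.11268499  0.03800367] [0.47220152 0.30183471 0.14367395] 0.013135367828198973
```

Run:
```python
from h import *
s=manip.read_state()
p=manip.get_image("scene");w=manip.get_image("wrist")
a=p["frame"][180:330,200:400,::-1];b=w["frame"][180:330,220:420,::-1]
f=lambda i:cv2.resize(i,(533,400),interpolation=cv2.INTER_CUBIC)[:,66:466]
cv2.imwrite('pics/g.png',np.hstack([f(a),f(b)]))
manip.hold(.1);print(manip.read_state()["gripper_width"],proj(w,s["tool_pos"],s))
```

```text
0.013221418650071905 [317.68440758 268.86427775]
```

View pics/g.png

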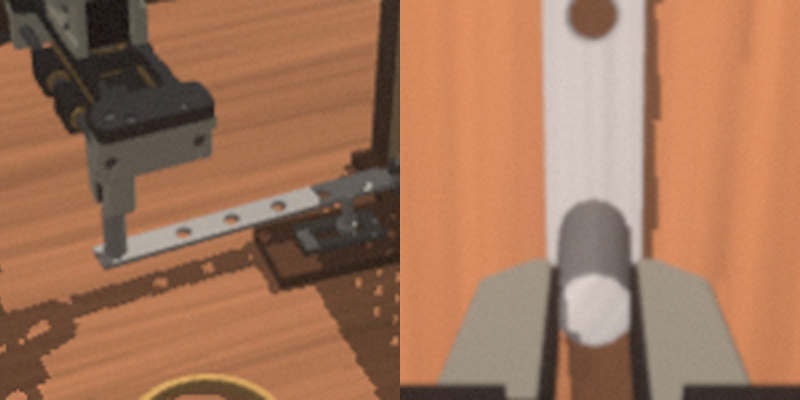

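The wrist crop shows the knob squarely between the pads. Lift and push.

Run:
```python
from k import *
def rep(n):
    s=manip.read_state();print(n,round(s["time"],2),s["tool_pos"].round(4),s["wrist_force"].round(2),s["ft_torque"].round(2),round(s["gripper_width"],4))
for t in(.1,.2): print(go(0,SW0,t,rate=.06,guard=15)); rep(t)
for k in(.25,.5,.75,1):
    if go(.52*k,SW0+(-.03-SW0)*k,.2,rate=.06,guard=20): print("STOP");break
    rep(k)
manip.hold(.3);rep('h')
s=manip.read_state();p=manip.get_image("wrist"); save(p,"w2.png")
f=p["frame"][60:300,200:440,::-1];cv2.imwrite('pics/w2c.png',cv2.resize(f,(600,600),interpolation=cv2.INTER_CUBIC))
print(decode(s))
for n,X in(("peg",toW((-.07,.0327,.046))),("hole3",toW(pt(.52,-.03,.2,.13,.002))),("hole4",toW(pt(.52,-.03,.2,.166,.002))),("hole2",toW(pt(.52,-.03,.2,.094,.002)))): print(n,proj(p,X,s).round(1))
```

```text
False
0.1 8.49 [ 0.5868 -0.1109  0.0593] [ 0.05 -1.27 -0.79] [-0.15 -0.14 -0.02] 0.0135
False
0.2 9.0 [ 0.5866 -0.1072  0.0802] [ 0.46 -1.03 -1.55] [ 0.   -0.11 -0.02] 0.0134
0.25 9.49 [ 0.5804 -0.0877  0.0805] [-0.37 -1.89  0.63] [-0.34 -0.09  0.02] 0.0135
0.5 9.97 [ 0.5768 -0.0681  0.0805] [ 0.55 -2.59  0.21] [-0.42 -0.02  0.02] 0.0135
0.75 10.45 [ 0.5755 -0.0489  0.0805] [-0.08 -3.51  0.52] [-0.56 -0.06 -0.03] 0.0131
1 10.91 [ 0.5766 -0.0304  0.0805] [ 0.35 -3.81  0.54] [-0.64  0.02  0.03] 0.0134
h 11.21 [ 0.5766 -0.0304  0.0806] [-0.13 -3.85  0.28] [-0.75 -0.03 -0.01] 0.0135
[ 0.51829674 -0.02968114  0.19994396]
peg [353.  117.5]
hole3 [317.8 119.6]
hole4 [317.7 186.2]
hole2 [317.9  44.9]
```

View pics/w2c.png

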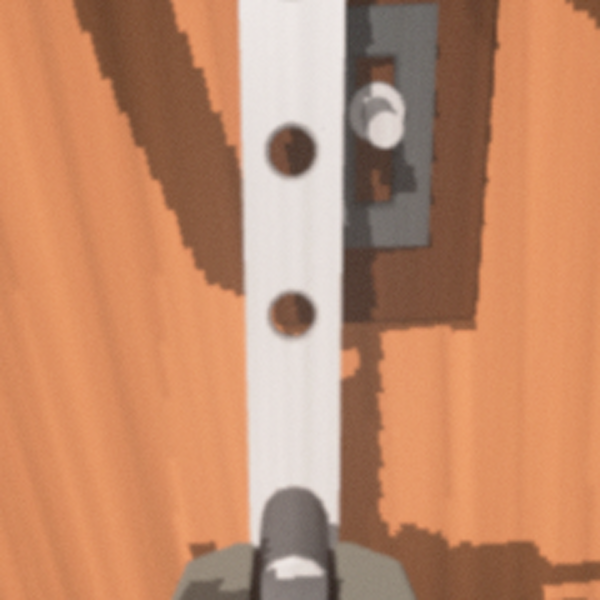

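Hole 3 is at (316.4,120.0) px against 317.8,119.6 predicted. The peg top is at (353.6,111.2), about 6 px further towards the screen than assumed. Update the peg, swing over it and look again.

Run:
```python
from k import *
s=manip.read_state();p=manip.get_image("wrist")
peg=toS(onz(p,(353.6+1.2,111.2-.2),.046,s)); print("peg screen",peg)
v=solve(peg[0],peg[1],.2); print(v)
go(*v,.2,rate=.06,guard=15)
v=solve(peg[0],peg[1],.16,v); print(go(*v,.16,rate=.04,guard=6))
manip.hold(.3)
s=manip.read_state();p=manip.get_image("wrist")
print(s["time"],v,decode(s),s["wrist_force"].round(2))
f=p["frame"][60:210,240:390,::-1];cv2.imwrite('pics/w3c.png',cv2.resize(f,(600,600),interpolation=cv2.INTER_CUBIC))
for n,X in(("peg",toW((peg[0],peg[1],.046))),("hole3top",toW(pt(*v,.16,.13,.002))),("hole3bot",toW(pt(*v,.16,.13,-.002))),("hole4",toW(pt(*v,.16,.166,.002)))): print(n,((proj(p,X,s)-[240,60])*4).round(1))
```

```text
peg screen [-0.06642342  0.03173477  0.046     ]
[0.529816   0.13180695]
False
12.6917 [0.53640637 0.12779182] [0.53700294 0.12783614 0.16056729] [ 0.99 -5.31  0.9 ]
peg [311.  236.4]
hole3top [311.1 240.8]
hole3bot [311.1 241.4]
hole4 [310.7 506.8]
```

View pics/w3c.png

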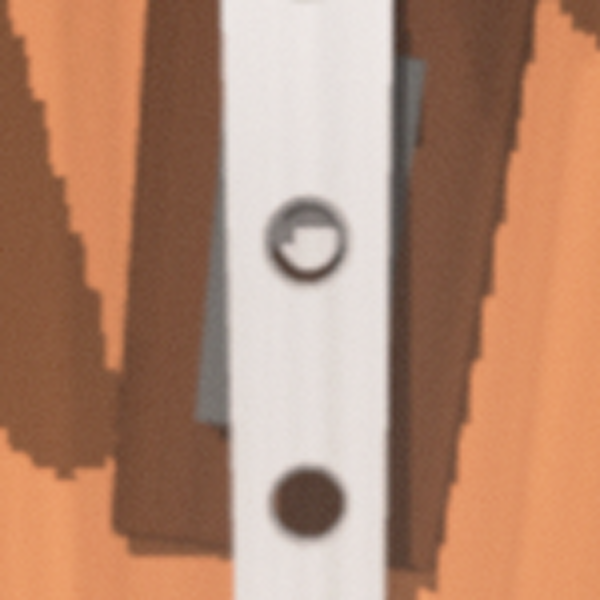

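Hole 3 centre (307,240), with the peg disc centred inside it at about (310,241). Lower gently.

```bash
cat > low.py <<'E'
from k import *
def lower(px,py,t0,g=6,step=.02):
    v=(.53,.13)
    for t in list(np.arange(t0-step,0.001,-step))+[0.0]:
        v=solve(px,py,t,v)
        hit=go(*v,t,rate=.02,guard=g); s=manip.read_state()
        print(round(s["time"],2),round(t,3),hit,s["tool_pos"].round(4),decode(s).round(4),s["wrist_force"].round(1))
        if hit: return t
    return 0
E
python3 - <<'E'
from low import *
print(lower(-.0664,.0317,.16))
E
```

```text
13.11 0.14 False [ 0.6108 -0.0314  0.0677] [0.5384 0.1262 0.1387] [-1.1 -4.6 -0.1]
13.47 0.12 False [ 0.6107 -0.0317  0.0634] [0.5407 0.1249 0.1188] [-0.9 -4.4  0.2]
13.84 0.1 False [ 0.6106 -0.0321  0.0592] [0.5426 0.1237 0.0988] [-0.1 -4.4 -0.1]
14.21 0.08 False [ 0.6105 -0.0324  0.0549] [0.5439 0.1228 0.0789] [ 0.1 -3.9 -0.8]
14.57 0.06 False [ 0.6105 -0.0327  0.0507] [0.5449 0.1222 0.0589] [ 1.3 -4.9  0.7]
14.94 0.04 False [ 0.6105 -0.0329  0.0464] [0.5457 0.1218 0.0389] [-0.  -4.4  0.1]
15.31 0.02 False [ 0.6104 -0.0331  0.0421] [0.5463 0.1215 0.0189] [ 0.2 -3.9 -0.8]
15.68 0.0 False [ 0.6105 -0.0333  0.0379] [ 0.5458  0.122  -0.0006] [-0.2 -4.7  0.5]
0
```

Run:
```python
from k import *
s=manip.read_state();p=manip.get_image("wrist");q=manip.get_image("scene")
f=lambda i:cv2.resize(i,(400,400),interpolation=cv2.INTER_CUBIC)
cv2.imwrite('pics/d.png',np.hstack([f(p["frame"][60:210,240:390,::-1]),f(q["frame"][190:310,280:400,::-1])]))
```

```text
(no output)
```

View pics/d.png

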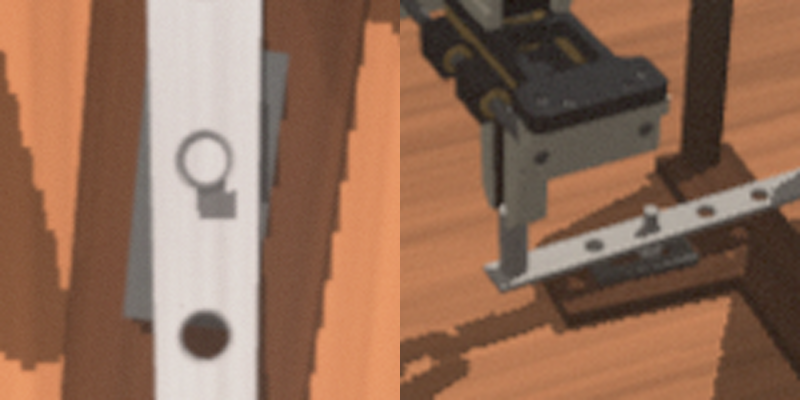

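The peg stands up through the third hole and casts its shadow on the bar, with hole 4 free towards the knob. Release, retreat and check.

Run:
```python
from k import *
manip.set_gripper(.06); manip.hold(.3)
s=manip.read_state(); print(s["wrist_force"])
manip.move_straight(s["tool_pos"]+[0,0,.15],rate=.1,guard=12)
manip.hold(1)
s=manip.read_state();print(s["time"],s["tool_pos"],s["wrist_force"])
w=manip.get_image("wrist");q=manip.get_image("scene")
f=lambda i:cv2.resize(i,(400,400),interpolation=cv2.INTER_CUBIC)
cv2.imwrite('pics/e.png',np.hstack([f(w["frame"][40:240,220:420,::-1]),f(q["frame"][180:340,250:410,::-1])]))
```

```text
[-0.01327881 -0.25567161  0.11388688]
19.625 [ 0.61056519 -0.03314007  0.18801069] [ 0.30833486  0.39491704 -0.17907961]
```

View pics/e.png

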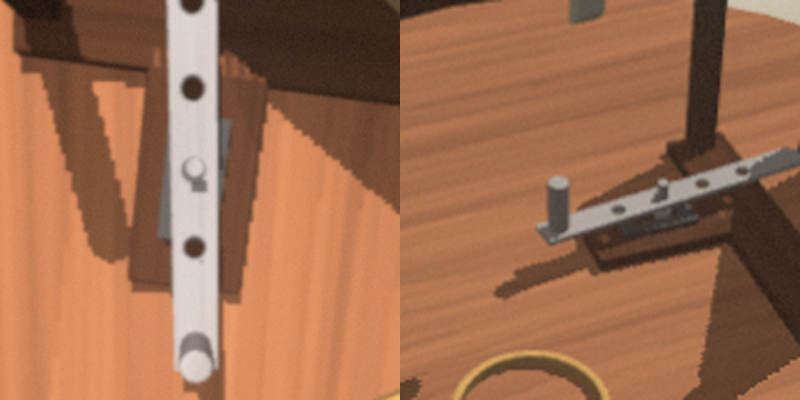

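Two holes lie between the peg and the leaf, and one towards the knob. The arm is level, the leaf is held open, and the gripper is clear.

```bash
python3 -c "
from station import manip
manip.job_done()"
```

```text
the job is handed in; nothing more can be done
```

The leaf is propped open with the stay arm's third hole down over the peg, and the job is handed in; it reported no verdict. I gripped the knob, raised the arm to about 0.2 rad, and pushed the leaf to about 0.52 rad with the arm passing beside the peg. I then swung the arm over the peg, centred hole 3 on it by wrist camera, and lowered it.

- **Fit:** The arm went down to level without tripping the 6 N guard. After release, the pictures show the peg up through the third hole, with two holes on the leaf side and one towards the knob.
- **Leaf:** It held open with the gripper clear, with tool forces near zero. The calculated opening just before release was about 0.55 rad; I did not measure it again afterwards.
- **Bystanders:** I did not re-measure the dome, jar and hoop, but the gripper stayed well away from them.
- **Disagreements:** The first peg estimate from the fixed cameras was about 3.5 mm off along the slot, and the wrist view corrected it. The gripper read 13 mm on the 16 mm knob; a picture showed a sound grip, so I put it down to pad compression.

The robot's clock read about 20 s of the 69 s allowed.

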